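# Wind the bench transformer down and open the test drawer

### The job

The sensor board in the test drawer is about to be swapped, but it is still live from the variable transformer. Turn the big knob on top of the transformer anticlockwise all the way to its zero stop, and only then pull the test drawer fully open, smoothly enough that the board stays sitting in its nest. Leave the knob at zero and the other things on the bench where they are.

Things in the scene. Friction and masses are not known exactly. Their poses are not given: they have to be found in the camera images.
- variac: Variable transformer, fixed: upright grey round case 172 mm across, meter and terminal panel on its -x side (out to 114 mm from the axis, 110 mm high); on top, 138 mm above the bench, a bright dial plate 140 mm across with black marks. Origin: on the bench, on the axis of case and knob; z up. It stands beside the test box, left or right of it.
- variac_knob (a joint): Knob angle in rad: 0 at the zero stop (fully anticlockwise seen from above), growing clockwise, 5.5 at the other stop. Starts between about 1 and 3, so it may need more than one grasp. Turns with about 0.1 N m of friction, stays where it is left; the stops are firm.
- knob_grip (a point): Grip point on the black knob's upright axis, 172 mm above the bench. The knob: round skirt 76 mm across, its top 149 mm above the bench, with an upright grip bar across it 76 mm long, 20 mm wide, top at 182 mm. The frame turns with it: x along the bar to the end with the white pointer, z up. At the zero stop x points 2.75 rad anticlockwise (from above) of variac's x.
- test_box: Grey sheet-metal test box, fixed: 220 mm wide, top at 105 mm. Origin: on the bench straight below the middle of the shut drawer's handle bar; x runs from the handle into the box (drawer's aluminium front from x = 40 mm, case from 46 to 286 mm), y along the front, z up. The drawer opens towards -x, the robot's side.
- test_drawer (a joint): How far the drawer is out in m: 0 shut, 0.14 fully open at its stop. Starts shut. Needs about 3 N to slide and stays where it is left.
- drawer_handle (a point): Middle of the drawer's handle: a level round steel bar, 10 mm thick and 120 mm long along y, 70 mm above the bench, 40 mm in front of the drawer's face (35 mm clear behind the bar), held at both ends. Moves with the drawer; axes as test_box.
- drawer_nest (a point): Middle of the floor of the board's nest in the drawer, 118 mm behind the handle bar, 18 mm above the bench: a black frame 14 mm high round a pocket of 76 mm (x) by 106 mm (y). Moves with the drawer; axes as test_box.
- board_live: The sensor board under test, loose in the nest, hidden until the drawer is open: clear floor plate and green circuit board 70 by 100 mm (x by y) on four white posts, 55 mm high, about 160 g. Origin: middle of its underside; sits on the nest's floor.
- board_spare: Bystander: a like sensor board, 70 by 100 mm, 55 mm high, loose on the bench. Origin: middle of its underside.
- solder_reel: Bystander: a reel of solder standing on its flange, 64 mm across, 50 mm high, loose on the bench. Origin: middle of its underside.
- multimeter: Bystander: a hand multimeter lying face up on the bench, 180 by 86 mm, 34 mm thick. Origin: middle of its underside; x along its length.

How it is judged:
By the outcome, as a careful person would: the job done as asked, in the order asked, and still so for the second after the job is handed in, with the robot touching nothing.
It also fails if it takes over 61 s, if anything falls off the work surface, if the arm or the gripper's body presses on something with over 40 N, if the wrist force passes 120 N, or if a joint passes its speed limit or range.

### The arm

A 6-joint arm with a two-finger parallel gripper is mounted at the origin on the work surface. World frame = base frame: x ahead of the robot, y to its left, z up, the work surface at z = 0. Lengths are in m, angles in rad, forces in N, time in s.
With the tool pointing down it reaches from about 0.375 to 0.975 m from the base axis. Payload 3.8 kg.
Tool frame: the origin (TCP) lies between the finger pads; the fingertips stand 22 mm ahead of it and the grasp point (between the pads) lies 3 mm ahead of it (bot.finger_overhang is the distance from the TCP to the fingertips, in m); x points along the fingers, y is the direction in which the jaws open and shut, and the axes are right-handed (so a half turn about x gives the same grasp; the last joint's range is limited). The gripper opens to 85 mm and grips with 20 to 120 N. Pads are 22 mm wide; open, the fingers measure 114 mm over their backs; the gripper's body (76 mm by 85 mm) begins 54 mm behind the grasp point. The pads swing forward as they close: fully open they stand 13 mm farther back than shut.
Start: joints at [1.157, 0.264, 1.604, -0, 1.274, -0.037], TCP at [0.248, 0.628, 0.253] pointing down, gripper open.
Joint ranges: [-2.63, 2.63], [-0.94, 2.18], [0.31, 2.57], [-1.31, 4.45], [0, 2.66], [-2.55, 2.55]. Speed limits (rad/s): [2.57, 2.57, 3.14, 3.14, 3.14, 3.14].

### API

Orientations are given as a rotation vector (axis times angle).
In Python, from workcell import bot gives the robot as it stands. The module is installed in compiled form; this text tells all that it offers.
- The arm moves only by the tool arm_command, never from a script. Its argument "series" is a list that holds one entry, the list of rows, each a list of 7 numbers: the turn, a rotation vector about the tool's x, y, z in rad, then the shift along the tool's x, y, z in cm, then the opening, from 0 (shut) to 1 (fully open). In form: [[[rx, ry, rz, x, y, z, grip], ...]]. A call has 1 to 10 rows; each row shifts and turns the pose as measured when the row begins, along the tool's axes as they then stand; what a row does not reach is not made up. A row lasts 1/10 s, in which the tool goes at most 50 mm and 8.59 degrees, less where a joint would pass 70% of its speed; a pose out of reach is approached as far as the arm can. A call is refused whole if a number of a shift passes 5 or a number of a turn 0.15, either way. A call with a gripper value outside its range is refused whole. The fingers move at their own pace and stop on an object; "newtons" is the grip in N (left out, the last holds). Time passes only in rows, so rows that do not move let the fingers close. It gives the time, the measured TCP pose, the force and the opening at its end, in the units of the state.
- bot.read_state(): the state, without advancing time (a new reading comes with each control period).
- bot.read_camera(name): name is "scene" or "top" or "wrist"; returns (picture, depth): 420x560x3 uint8, blue, green, red; 420x560 float32, m along the optical axis (not along the pixel's ray), 0 where there is no reading.
- bot.camera_info(name): a dict with "K" (3x3 intrinsics, pixels), "dist_coeffs" ([k1, k2, p1, p2, k3] as OpenCV has them; the pictures are not rectified), "extrinsics" (4x4, takes a point from camera to world coordinates). Camera axes: x right, y down, z forward; pixel columns grow to the right and rows downward; lengths in m; the calibration is good to about 2 mm. A picture is of the moment at which its call begins: read the wrist's pose just before it. camera_info takes no time and is no camera call; for the wrist camera it gives the pose at the moment of the call.
- bot.finish_job(): hands the job in, once; it reports no verdict.
The state is a dict: "time": time; "q": joint angles; "joint_vel": joint speeds; "joint_torque": joint torques, N m; "tool_pos": TCP position; "tcp_rot": TCP orientation; "wrist_force": force on the tool from outside, world axes, zero at the start; "torque": the same for the moment, N m; "width": opening from 0.0 (shut) to 1.0 (fully open).
Only numpy, scipy, OpenCV 4.12 (cv2) and the standard library are available. Lean on these libraries where they do the work, as an engineer would, in place of code of your own. Each camera call takes 0.05 s, during which the arm holds its last target.

## Working session

There is one attempt and no reset: what is moved stays moved. The work goes in short steps, Python scripts to look and compute and a tool call to move; the robot and the scene stay as the last step left them, time stands still between calls to the robot, and variables do not carry over. Pictures are saved under pics/ and viewed, and the job is handed in when it is done.

Besides the shell and the picture viewer there is one more tool, called as name(argument=value, ...), one argument or row to a line, values as JSON. arm_command: Moves the arm, as the interface text tells. Its arguments: {"type":"object","properties":{"series":{"type":"array"},"newtons":{"type":"number"}},"required":["series"]}

```bash
mkdir -p pics
cat > h.py <<'E'
import numpy as np, cv2
from workcell import bot
from scipy.spatial.transform import Rotation as R
def snap(name,fn):
    T=np.array(bot.camera_info(name)["extrinsics"]); p,d=bot.read_camera(name)
    cv2.imwrite(f"pics/{fn}.png",p); np.savez(f"pics/{fn}.npz",p=p,d=d,T=T,K=bot.camera_info(name)["K"],D=bot.camera_info(name)["dist_coeffs"])
def pt(fn,u,v,z=None):
    f=np.load(f"pics/{fn}.npz"); K=np.array(f['K']);D=np.array(f['D']);T=f['T']
    n=cv2.undistortPoints(np.array([[[float(u),float(v)]]]),K,D)[0,0]
    r=np.array([n[0],n[1],1.])
    if z is None:
        d=f['d'][int(round(v)),int(round(u))]; c=r*d
        return T[:3,:3]@c+T[:3,3]
    w=T[:3,:3]@r; return T[:3,3]+w*(z-T[2,3])/w[2]
def cloud(fn):
    f=np.load(f"pics/{fn}.npz"); d=f['d'];h,w=d.shape
    uv=np.stack(np.meshgrid(np.arange(w),np.arange(h)),-1).reshape(-1,1,2).astype(float)
    n=cv2.undistortPoints(uv,np.array(f['K']),np.array(f['D']))[:,0]
    c=np.c_[n,np.ones(len(n))]*d.reshape(-1,1)
    return (c@f['T'][:3,:3].T+f['T'][:3,3]).reshape(h,w,3)
E
python3 - <<'E'
from h import *
np.set_printoptions(precision=4,suppress=True)
print(bot.read_state())
for n in ("top","scene"): snap(n,n+"0")
print(np.load("pics/top0.npz")['T'])
E
```

```text
{'time': 0.0, 'q': array([ 1.1571,  0.2648,  1.6054,  0.    ,  1.2737, -0.0369]), 'joint_vel': array([ 0.0004,  0.0014,  0.0012, -0.0008, -0.0005,  0.0007]), 'joint_torque': array([  0.0006, -51.5118, -36.7316,   0.0001,   0.0129,   0.    ]), 'tool_pos': array([0.2481, 0.627 , 0.2519]), 'tcp_rot': array([ 0.2939,  1.551 , -0.2974]), 'wrist_force': array([ 0.1985,  0.0997, -1.1574]), 'torque': array([0.0173, 0.0411, 0.0291]), 'width': 0.9984090938982342}
[[ 0.0221 -0.9828  0.1835  0.3932]
 [-0.9995 -0.0259 -0.0184  0.0124]
 [ 0.0229 -0.183  -0.9829  1.2657]
 [ 0.      0.      0.      1.    ]]
```

View pics/top0.png

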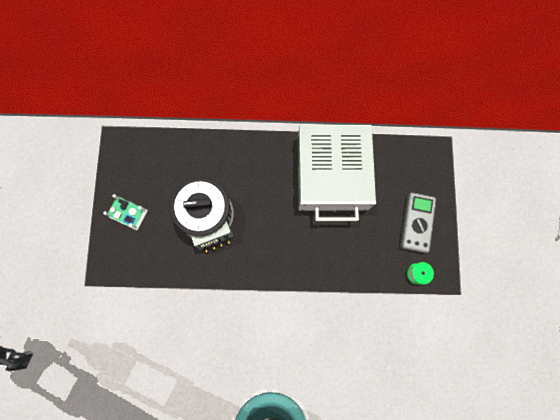

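View pics/scene0.png

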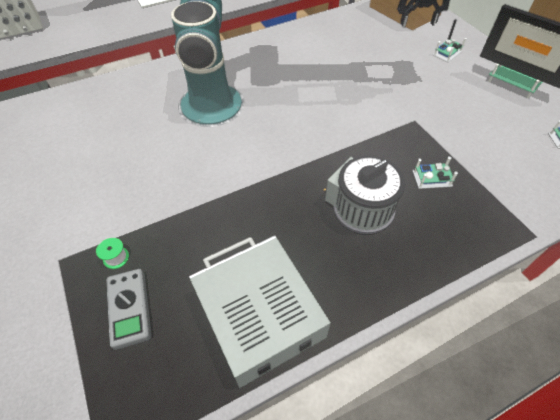

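Run:
```python
import cv2,numpy as np
p=cv2.imread("pics/top0.png")
a=cv2.resize(p[170:260,160:250],None,fx=6,fy=6,interpolation=cv2.INTER_CUBIC)
cv2.imwrite("pics/c1.png",a)
a=cv2.resize(p[115:235,285:390],None,fx=5,fy=5,interpolation=cv2.INTER_CUBIC)
cv2.imwrite("pics/c2.png",a)
p=cv2.imread("pics/scene0.png")
cv2.imwrite("pics/c3.png",cv2.resize(p[140:240,310:420],None,fx=6,fy=6,interpolation=cv2.INTER_CUBIC))
```

```text
(no output)
```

View pics/c1.png

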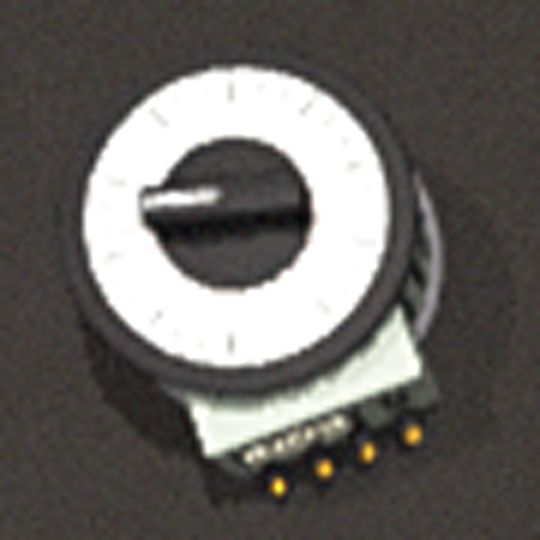

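View pics/c2.png

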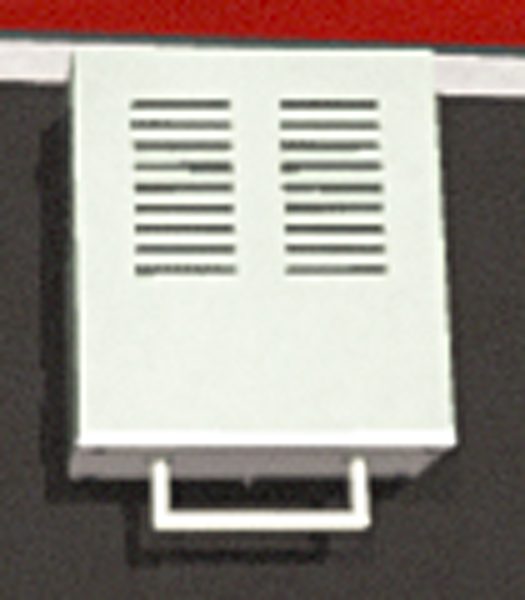

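View pics/c3.png

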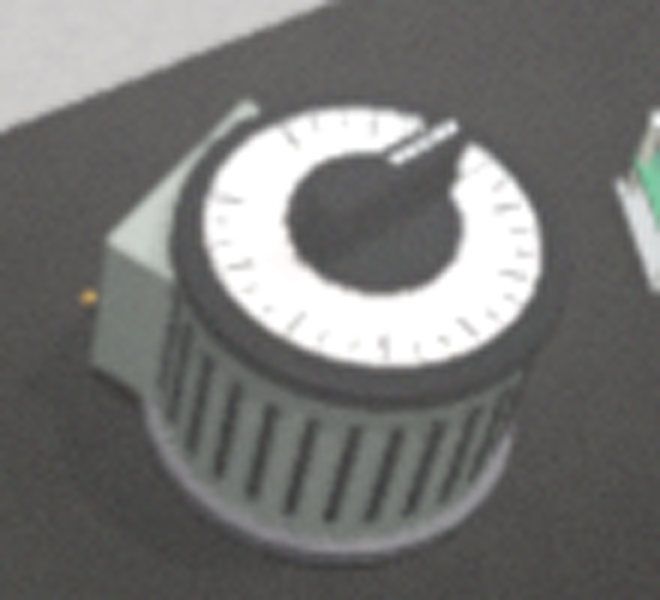

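Run:
```python
from h import *
np.set_printoptions(precision=4,suppress=True)
P=lambda u,v,z:pt("top0",160+(u+.5)/6-.5,170+(v+.5)/6-.5,z)
c=P(235.5,217,.138);print("dial",c)
l,r=P(208,455,.11),P(423,378,.11);print(l,r,(l+r)/2-c)
v=(r-l)[:2];print("panel x dir",np.arctan2(v[0],-v[1])) ; print("ang from center",np.arctan2(*(-((l+r)/2-c))[[1,0]]))
t,o=P(143,203,.182),P(310,200,.182); print(t,o,"bar",np.arctan2(*(t-c)[[1,0]]))
t,o=P(146,196,.182),P(220,192,.182); print("white",np.arctan2(*(t-o)[[1,0]]))
Q=lambda u,v,z:pt("top0",285+(u+.5)/5-.5,115+(v+.5)/5-.5,z)
a,b=Q(153,519,.075),Q(370,519,.075);print("handle",a,b)
a,b=Q(78,440,.105),Q(457,442,.105);print("case",a,b)
# depth cloud fit
C=cloud("top0")
reg=C[175:260,165:245].reshape(-1,3)
for lo,hi in((.133,.143),(.175,.19),(.144,.155),(.105,.115)):
    m=reg[(reg[:,2]>lo)&(reg[:,2]<hi)]; print(lo,len(m),m.mean(0) if len(m) else 0,m.min(0),m.max(0))
reg=C[110:235,285:385].reshape(-1,3)
m=reg[(reg[:,2]>.1)&(reg[:,2]<.11)]
print(cv2.minAreaRect((m[:,:2]*1000).astype(np.float32)))
reg=C[205:228,305:365].reshape(-1,3)
m=reg[(reg[:,2]>.06)&(reg[:,2]<.085)];print(len(m),cv2.minAreaRect((m[:,:2]*1000).astype(np.float32)))
```

```text
dial [0.6305 0.219  0.138 ]
[0.5211 0.2305 0.11  ] [0.5605 0.1306 0.11  ] [-0.0897 -0.0385 -0.028 ]
panel x dir 0.37553790540741694
ang from center 0.4054559247440616
[0.6266 0.2531 0.182 ] [0.63   0.1778 0.182 ] bar 1.685262666129569
white 1.6531056657162462
handle [ 0.6146 -0.1166  0.075 ] [ 0.618  -0.2466  0.075 ]
case [ 0.6548 -0.0692  0.105 ] [ 0.6597 -0.2922  0.105 ]
0.133 1924 [0.6284 0.2173 0.1368] [0.5472 0.1339 0.133 ] [0.713  0.3015 0.1429]
0.175 203 [0.6298 0.2182 0.1805] [0.6169 0.1815 0.1753] [0.6445 0.2558 0.1868]
0.144 328 [0.626  0.2176 0.1481] [0.5662 0.1808 0.144 ] [0.668  0.2728 0.1545]
0.105 293 [0.5509 0.1853 0.1092] [0.52   0.1334 0.105 ] [0.5975 0.2409 0.1149]
((777.81787109375, -177.15115356445312), (247.54820251464844, 221.39410400390625), 1.8432364463806152)
311 ((633.4072265625, -175.82400512695312), (45.539119720458984, 178.7406768798828), 1.6894316673278809)
```

```bash
cat >> h.py <<'E'
np.set_printoptions(precision=4,suppress=True)
def Rd(jaw):  # tool down, tool y along world yaw jaw
    x=np.array([0,0,-1.]);y=np.array([np.cos(jaw),np.sin(jaw),0]);return np.c_[x,y,np.cross(x,y)]
def go(p,jaw=None):
    s=bot.read_state();R0=R.from_rotvec(s['tcp_rot']).as_matrix()
    print("t",round(s['time'],2),"pos",s['tool_pos'],"q",s['q'],"F",s['wrist_force'],"w",round(s['width'],3),"jaw yaw",np.arctan2(R0[1,1],R0[0,1]),"xaxis",R0[:,0])
    if p is not None: print("shift cm",R0.T@(np.array(p)-s['tool_pos'])*100)
    if jaw is not None: print("turn",R.from_matrix(R0.T@Rd(jaw)).as_rotvec())
E
python3 - <<'E'
from h import *
go([.63,.218,.26],0.05); go(None,.05+np.pi);go(None,.05-np.pi)
E
```

```text
t 0.1 pos [0.2481 0.6271 0.2521] q [ 1.1571  0.2647  1.6053  0.      1.2737 -0.0369] F [ 0.1511 -0.7324  0.149 ] w 1.003 jaw yaw 1.194035042188559 xaxis [-0.0009 -0.0019 -1.    ]
shift cm [ -0.7501 -23.9888  50.5637]
turn [1.144  0.0011 0.0019]
t 0.1 pos [0.2481 0.6271 0.2521] q [ 1.1571  0.2647  1.6053  0.      1.2737 -0.0369] F [ 0.1511 -0.7324  0.149 ] w 1.003 jaw yaw 1.194035042188559 xaxis [-0.0009 -0.0019 -1.    ]
turn [-1.9976 -0.0021  0.0012]
t 0.1 pos [0.2481 0.6271 0.2521] q [ 1.1571  0.2647  1.6053  0.      1.2737 -0.0369] F [ 0.1511 -0.7324  0.149 ] w 1.003 jaw yaw 1.194035042188559 xaxis [-0.0009 -0.0019 -1.    ]
turn [-1.9976 -0.0021  0.0012]
```

arm_command(
  series=[
    [[0.11, 0, 0, -0.05, -1.7, 3.6, 1], [0.11, 0, 0, -0.05, -2.09, 3.39, 1], [0.11, 0, 0, -0.05, -2.45, 3.14, 1], [0.11, 0, 0, -0.05, -2.78, 2.85, 1], [0.11, 0, 0, -0.05, -3.07, 2.53, 1], [0.11, 0, 0, -0.05, -3.33, 2.18, 1], [0.11, 0, 0, -0.05, -3.55, 1.8, 1], [0.11, 0, 0, -0.05, -3.72, 1.4, 1], [0.11, 0, 0, -0.05, -3.86, 0.99, 1], [0.11, 0, 0, -0.05, -3.94, 0.56, 1]],
  ],
)

```text
time: 1.1
tool_pos: [0.1666, 0.3043, 0.2508]
tcp_rot: [1.166, 1.227, -1.185]
wrist_force: [-0.4, 0.5, 0.4]
width: 1.003
```

Run:
```python
from h import *
go([.63,.218,.26],0.05)
```

```text
t 1.1 pos [0.1666 0.3043 0.2508] q [ 0.9992 -0.3941  2.227  -0.0013  1.3205  0.9544] F [-0.4154  0.4927  0.357 ] w 1.003 jaw yaw 0.04509527527045052 xaxis [-0.0053 -0.0106 -0.9999]
shift cm [-1.0754 45.8964 10.7218]
turn [-0.0049  0.0103  0.0058]
```

arm_command(
  series=[
    [[0, 0.001, 0, -0.1, 4.2, 1, 1], [0, 0.001, 0, -0.1, 4.2, 1, 1], [0, 0.001, 0, -0.1, 4.2, 1, 1], [0, 0.001, 0, -0.1, 4.2, 1, 1], [0, 0.001, 0, -0.1, 4.2, 1, 1], [0, 0.001, 0, -0.1, 4.2, 1, 1], [0, 0.001, 0, -0.1, 4.2, 1, 1], [0, 0.001, 0, -0.1, 4.2, 1, 1], [0, 0.001, 0, -0.1, 4.2, 1, 1], [0, 0, 0, 0, 2, 0.5, 1]],
  ],
)

```text
time: 2.1
tool_pos: [0.5685, 0.2323, 0.2529]
tcp_rot: [1.155, 1.251, -1.164]
wrist_force: [-0.4, 0.3, -0.3]
width: 0.997
```

Run:
```python
from h import *
go([.63,.218,.26],0.05)
snap("wrist","w1")
```

```text
t 2.1 pos [0.5685 0.2323 0.2529] q [0.3443 0.1556 1.7345 0.006  1.2606 0.2732] F [-0.3618  0.2518 -0.2793] w 0.997 jaw yaw 0.06927435681917539 xaxis [-0.0105  0.0023 -0.9999]
shift cm [-0.7805  6.0312  1.8471]
turn [ 0.0193 -0.0029  0.0103]
```

View pics/w1.png

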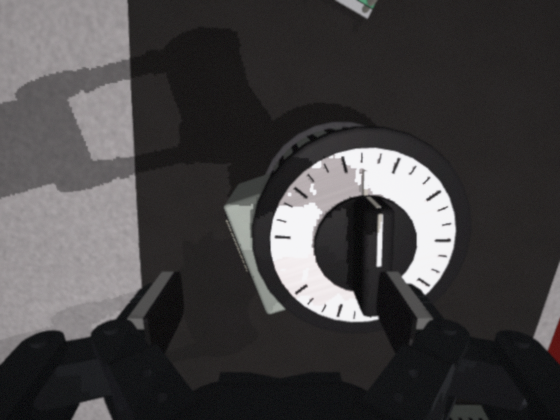

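Run:
```python
import cv2
p=cv2.imread("pics/w1.png")
cv2.imwrite("pics/w1c.png",cv2.resize(p[130:340,220:480],None,fx=3,fy=2.857,interpolation=cv2.INTER_CUBIC) if 0 else cv2.resize(p[135:335,225:475],None,fx=3,fy=3,interpolation=cv2.INTER_CUBIC))
```

```text
(no output)
```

View pics/w1c.png

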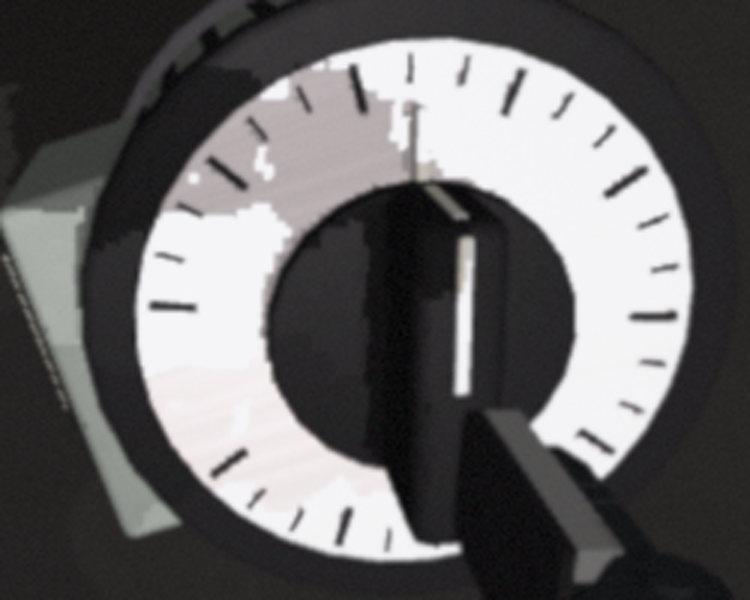

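Run:
```python
from h import *
P=lambda u,v,z:pt("w1",225+(u+.5)/3-.5,135+(v+.5)/3-.5,z)
a,b=P(467,238,.182),P(461,395,.182);print(a,b,np.linalg.norm(a-b),np.arctan2(*(a-b)[[1,0]]))
e=P(468,222,.182);f=P(455,540,.182);print("ends",e,f,(e+f)/2)
print("dial",P(414.5,300,.138),P(135,300,.138),P(692,300,.138),P(430,38,.138),P(400,561,.138))
# opposite thick ticks
for u,v in((173,306),(653,316),(358,88),(514,90),(345,525),(628,180),(597,443),(227,173),(229,463)): 
    q=P(u,v,.138)-np.array([.630,.218,.138]); print(u,v,np.linalg.norm(q),np.degrees(np.arctan2(q[1],q[0])))
l,r=P(5,212,.11),P(130,535,.11);v=(r-l)[:2];print(l,r,"varx",np.arctan2(v[0],-v[1]))
```

```text
[0.6262 0.2533 0.182 ] [0.6303 0.2191 0.182 ] 0.03448739098766241 1.6901711806695188
ends [0.6259 0.2566 0.182 ] [0.6345 0.1841 0.182 ] [0.6302 0.2204 0.182 ]
dial [0.6299 0.2242 0.138 ] [0.5599 0.2193 0.138 ] [0.7001 0.2291 0.138 ] [0.6245 0.2888 0.138 ] [0.6367 0.1486 0.138 ]
173 306 0.06046586109562381 179.67061340489292
653 316 0.06131819206367358 5.797141363520662
358 88 0.06162816167196107 109.73305565954011
514 90 0.0623307962414099 75.04004370678251
345 525 0.059976351054961394 -99.3080823616528
628 180 0.06251504909504368 40.524831042067525
597 443 0.06158312197138591 -29.308203298817894
227 173 0.06114230667425096 144.64671380322116
229 463 0.06029530329417687 -134.93192442725768
[0.5224 0.232  0.11  ] [0.5624 0.1332 0.11  ] varx 0.38513345797816795
```

Run:
```python
from h import *
go([.630,.2195,.25],0.119)
```

```text
t 2.15 pos [0.5703 0.2317 0.2525] q [0.343  0.1579 1.7326 0.0048 1.2589 0.2729] F [ 3.3836 -0.4992 -0.7097] w 0.999 jaw yaw 0.06863319627700687 xaxis [-0.0089  0.0017 -1.    ]
shift cm [0.19   5.8734 1.6265]
turn [-0.0504 -0.0025  0.0087]
```

arm_command(
  series=[
    [[-0.025, -0.001, 0.004, 0, 2, 0.55, 1], [-0.025, -0.001, 0.004, 0, 2.2, 0.55, 1], [0, 0, 0, 0, 1.6, 0.6, 1], [0, 0, 0, 0, 0, 0, 1], [0, 0, 0, 0, 0, 0, 1]],
  ],
)

```text
time: 2.65
tool_pos: [0.6299, 0.2186, 0.2476]
tcp_rot: [1.117, 1.269, -1.128]
wrist_force: [0.8, -0.2, -0.3]
width: 1.0
```

Run:
```python
from h import *
go([.630,.2195,.177],0.119)
```

```text
t 2.65 pos [0.6299 0.2186 0.2476] q [0.2961 0.2572 1.6229 0.0014 1.2703 0.1772] F [ 0.7793 -0.2021 -0.2701] w 1.0 jaw yaw 0.1184921252968783 xaxis [-0.0088 -0.0013 -1.    ]
shift cm [ 7.0553  0.085  -0.0863]
turn [-0.0005  0.0003  0.0089]
```

arm_command(
  series=[
    [[0, 0, 0.009, 2, 0, -0.09, 1], [0, 0, 0, 2, 0.08, 0, 1], [0, 0, 0, 1.5, 0, 0, 1], [0, 0, 0, 0.6, 0, 0, 0.6], [0, 0, 0, 0, 0, 0, 0.6]],
  ],
)

```text
time: 3.15
tool_pos: [0.6259, 0.2212, 0.1852]
tcp_rot: [1.12, 1.265, -1.121]
wrist_force: [0.1, -0.0, -0.6]
width: 0.693
```

Run:
```python
from h import *
go([.630,.2195,.177],0.119)
```

```text
t 3.15 pos [0.6259 0.2212 0.1852] q [0.3019 0.2912 1.6981 0.0008 1.1534 0.1812] F [ 0.059  -0.0156 -0.5692] w 0.693 jaw yaw 0.12037435924766786 xaxis [-0.0012  0.0004 -1.    ]
shift cm [0.8215 0.3821 0.2219]
turn [ 0.0014 -0.0005  0.0012]
```

arm_command(
  series=[
    [[0, 0, 0, 0.4, 0.4, 0.2, 0.6], [0, 0, 0, 0.4, 0, 0, 0.6], [0, 0, 0, 0, 0, 0, 0.6]],
  ],
)

```text
time: 3.45
tool_pos: [0.6311, 0.2202, 0.1786]
tcp_rot: [1.121, 1.264, -1.118]
wrist_force: [-0.3, 0.9, 0.4]
width: 0.598
```

Run:
```python
from h import *
go([.630,.2195,.177],0.119)
```

```text
t 3.45 pos [0.6311 0.2202 0.1786] q [0.2981 0.3031 1.6955 0.0008 1.1415 0.1769] F [-0.3066  0.8559  0.3875] w 0.598 jaw yaw 0.12087409744758829 xaxis [ 0.0013  0.0011 -1.    ]
shift cm [ 0.1617 -0.1155  0.0558]
turn [ 0.0019 -0.001  -0.0014]
```

arm_command(
  series=[
    [[0, 0, 0, 0, -0.1, 0, 0.3], [0, 0, 0, 0, 0, 0, 0], [0, 0, 0, 0, 0, 0, 0], [0, 0, 0, 0, 0, 0, 0], [0, 0, 0, 0, 0, 0, 0], [0, 0, 0, 0, 0, 0, 0]],
  ],
  newtons=50,
)

```text
time: 4.05
tool_pos: [0.6308, 0.2202, 0.1799]
tcp_rot: [1.123, 1.263, -1.117]
wrist_force: [-0.2, -0.3, 0.5]
width: 0.222
```

Run:
```python
from h import *
go([.630,.2195,.177],0.119);print(bot.read_state()['torque'])
```

```text
t 4.05 pos [0.6308 0.2202 0.1799] q [0.2981 0.3005 1.6964 0.0009 1.1413 0.1771] F [-0.1535 -0.2754  0.5118] w 0.222 jaw yaw 0.12062568973130786 xaxis [ 0.003   0.0018 -1.    ]
shift cm [ 0.2887 -0.089   0.0556]
turn [ 0.0016 -0.0014 -0.0032]
[-0.0289  0.049   0.0352]
```

arm_command(
  series=[
    [[-0.1, 0, 0, 0, 0, 0, 0], [-0.1, 0, 0, 0, 0, 0, 0], [-0.1, 0, 0, 0, 0, 0, 0], [-0.1, 0, 0, 0, 0, 0, 0], [-0.1, 0, 0, 0, 0, 0, 0], [-0.1, 0, 0, 0, 0, 0, 0], [-0.1, 0, 0, 0, 0, 0, 0]],
  ],
)

```text
time: 4.75
tool_pos: [0.6297, 0.2196, 0.1799]
tcp_rot: [0.569, 1.496, -0.567]
wrist_force: [-1.1, 0.1, 0.4]
width: 0.222
```

Run:
```python
from h import *
go([.6308,.2202,.1795],1.564);print(bot.read_state()['torque'])
```

```text
t 4.75 pos [0.6297 0.2196 0.1799] q [ 0.2975  0.2999  1.6971  0.0013  1.1441 -0.548 ] F [-1.0638  0.076   0.364 ] w 0.222 jaw yaw 0.8449429533666324 xaxis [ 0.0001  0.0013 -1.    ]
shift cm [0.0364 0.1226 0.041 ]
turn [-0.7191 -0.0004 -0.0013]
[ 0.005   0.0418 -0.1153]
```

arm_command(
  series=[
    [[-0.1, 0, 0, 0, 0, 0, 0], [-0.1, 0, 0, 0, 0, 0, 0], [-0.1, 0, 0, 0, 0, 0, 0], [-0.1, 0, 0, 0, 0, 0, 0], [-0.1, 0, 0, 0, 0, 0, 0], [-0.1, 0, 0, 0, 0, 0, 0], [-0.05, 0, 0, 0, 0, 0, 0]],
  ],
)

```text
time: 5.45
tool_pos: [0.6292, 0.2184, 0.1799]
tcp_rot: [0.04, 1.572, -0.039]
wrist_force: [0.4, -0.3, -0.3]
width: 0.223
```

Run:
```python
from h import *
go([.6300,.2197,.1795],1.564);print(bot.read_state()['torque'])
```

```text
t 5.45 pos [0.6292 0.2184 0.1799] q [ 0.2963  0.2994  1.6978  0.0009  1.1455 -1.2245] F [ 0.3524 -0.2785 -0.2739] w 0.223 jaw yaw 1.5204978894109686 xaxis [-0.0013  0.0005 -1.    ]
shift cm [0.0377 0.1303 0.0733]
turn [-0.0435 -0.0013 -0.0005]
[ 0.0301 -0.0179 -0.072 ]
```

arm_command(
  series=[
    [[-0.03, 0, 0, 0, 0.05, 0.05, 0], [-0.03, 0, 0, 0, 0, 0, 0], [-0.03, 0, 0, 0, 0, 0, 0]],
  ],
)

```text
time: 5.75
tool_pos: [0.629, 0.2183, 0.1799]
tcp_rot: [-0.031, 1.574, 0.032]
wrist_force: [-1.3, -0.4, 2.9]
width: 0.227
```

Run:
```python
from h import *
go([.6300,.2197,.1795],1.564);print(bot.read_state()['torque'],bot.read_state()['joint_torque'])
```

```text
t 5.75 pos [0.629  0.2183 0.1799] q [ 0.296   0.3001  1.6969  0.0016  1.1477 -1.3153] F [-1.3003 -0.3907  2.9181] w 0.227 jaw yaw 1.610606542076969 xaxis [-0.0035  0.0005 -1.    ]
shift cm [0.0355 0.1352 0.1102]
turn [ 0.0466 -0.0035 -0.0005]
[-0.0349 -0.1163 -1.1507] [  0.4114 -50.5081 -36.6947  -0.7571  -0.9838  -0.9401]
```

arm_command(
  series=[
    [[0, 0, 0, 0, 0, 0, 0.5], [0, 0, 0, 0, 0, 0, 0.5], [0, 0, 0, 0, 0, 0, 0.6], [0, 0, 0, -1, 0, 0, 0.6], [0, 0, 0, -2, 0, 0, 0.6], [0, 0, 0, -3, 0, 0, 1], [0, 0, 0, -3, 0, 0, 1]],
  ],
)

```text
time: 6.45
tool_pos: [0.6265, 0.2174, 0.2681]
tcp_rot: [-0.033, 1.584, 0.029]
wrist_force: [0.9, -0.3, -0.7]
width: 0.914
```

Run:
```python
from h import *
go(None)
snap("wrist","w2");snap("top","top2")
```

```text
t 6.45 pos [0.6265 0.2174 0.2681] q [ 0.296   0.2417  1.6042  0.0009  1.3092 -1.3141] F [ 0.9433 -0.2883 -0.6622] w 0.914 jaw yaw 1.6099139641770022 xaxis [-0.0131 -0.0031 -0.9999]
```

View pics/w2.png

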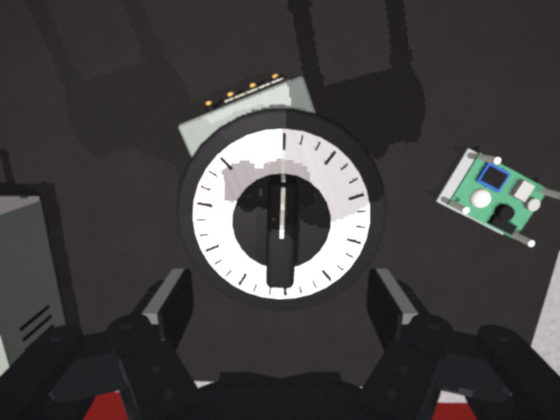

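Run:
```python
from h import *
a,b=pt("w2",283.5,190,.182),pt("w2",282,237,.182)
e,f=pt("w2",283,178,.182),pt("w2",280,285,.182)
t=pt("w2",284,142,.138)
print(a,b,np.arctan2(*(a-b)[[1,0]]),np.arctan2(*(e-f)[[1,0]]))
c=np.array([.63,.2195,.138]);print("zero tick",np.arctan2(*(t-c)[[1,0]]))
p=cv2.imread("pics/w2.png");cv2.imwrite("pics/w2c.png",cv2.resize(p[120:300,185:380],None,fx=4,fy=3.3,interpolation=cv2.INTER_CUBIC))
```

```text
[0.5973 0.2191 0.182 ] [0.6291 0.2194 0.182 ] -3.131700132685014 -3.128565281842806
zero tick -3.129064651376327
```

View pics/w2c.png

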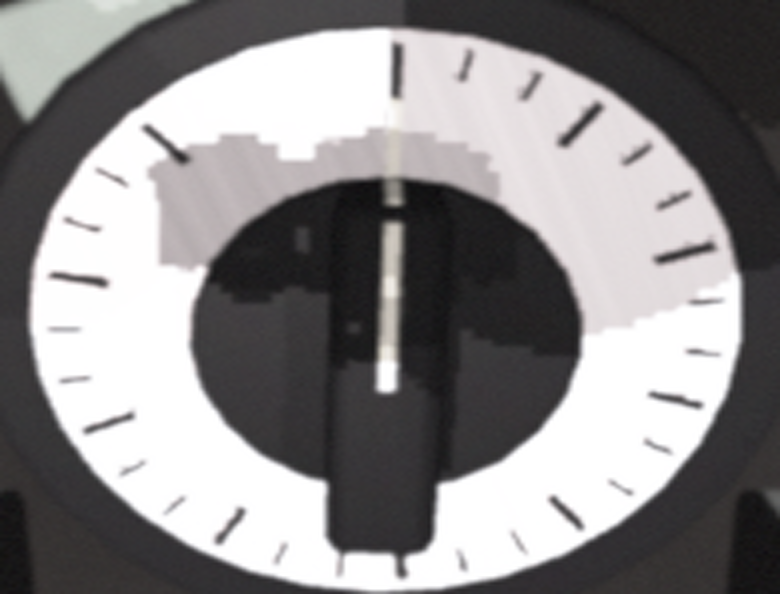

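arm_command(
  series=[
    [[0.14, 0, 0, 0, 0, 0, 1], [0.14, 0, 0, 0, 0, 0, 1], [0.14, 0, 0, 0, 0, 0, 1], [0.14, 0, 0, 0, 0, 0, 1], [0.14, 0, 0, 0, 0, 0, 1], [0.14, 0, 0, 0, 0, 0, 1], [0.14, 0, 0, 0, 0, 0, 1], [0.14, 0, 0, 0, 0, 0, 1], [0.14, 0, 0, 0, 0, 0, 1], [0.14, 0, 0, 0, 0, 0, 1]],
  ],
)

```text
time: 7.55
tool_pos: [0.6295, 0.2187, 0.2754]
tcp_rot: [1.096, 1.277, -1.094]
wrist_force: [-0.4, 0.6, -0.5]
width: 1.001
```

Run:
```python
from h import *
go([.6,-.1816,.25],.026)
```

```text
t 7.55 pos [0.6295 0.2187 0.2754] q [0.2969 0.235  1.5989 0.0004 1.3064 0.1434] F [-0.4033  0.5889 -0.5045] w 1.001 jaw yaw 0.1533666619629279 xaxis [ 0.0011  0.0007 -1.    ]
shift cm [ 2.5106 -9.0378 39.1131]
turn [ 0.1274 -0.0006 -0.0012]
```

arm_command(
  series=[
    [[0.013, 0, 0, 0, -1.0, 4, 1], [0.013, 0, 0, 0, -0.9, 4, 1], [0.013, 0, 0, 0, -0.9, 4, 1], [0.013, 0, 0, 0.2, -0.8, 4, 1], [0.013, 0, 0, 0.3, -0.7, 4, 1], [0.013, 0, 0, 0.3, -0.6, 4, 1], [0.013, 0, 0, 0.3, -0.6, 4, 1], [0.013, 0, 0, 0.3, -0.5, 4, 1], [0.013, 0, 0, 0.3, -0.5, 4, 1], [0.013, 0, 0, 0.3, -0.5, 3, 1]],
  ],
)

```text
time: 8.55
tool_pos: [0.5948, -0.185, 0.2528]
tcp_rot: [1.194, 1.219, -1.189]
wrist_force: [0.4, 0.5, 0.4]
width: 0.998
```

arm_command(
  series=[
    [[0, 0, 0, 0, 0, 0, 1], [0, 0, 0, 0, 0, 0, 1]],
  ],
)

```text
time: 8.75
tool_pos: [0.5934, -0.1892, 0.2517]
tcp_rot: [1.198, 1.217, -1.195]
wrist_force: [0.6, 0.0, 0.2]
width: 1.0
```

Run:
```python
from h import *
go([.6163,-.1816,.2],.026)
snap("wrist","w3")
```

```text
t 8.75 pos [ 0.5934 -0.1892  0.2517] q [-0.3494  0.1664  1.7241  0.0015  1.2495 -0.3673] F [0.6396 0.0495 0.2288] w 1.0 jaw yaw 0.017426230707081772 xaxis [ 0.0019  0.0008 -1.    ]
shift cm [ 5.1762  2.2883 -0.7158]
turn [-0.0086 -0.0008 -0.0019]
```

View pics/w3.png

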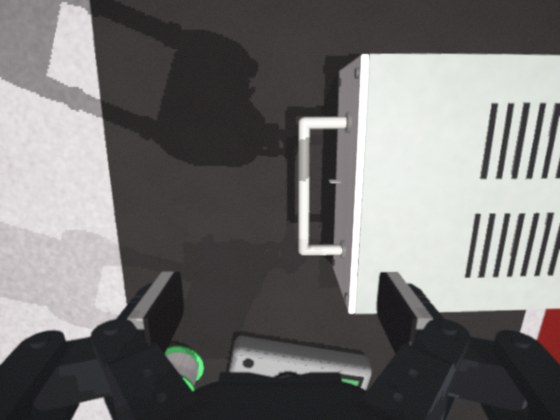

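Run:
```python
from h import *
a,b=pt("w3",304,118,.074),pt("w3",303.5,254,.074);print(a,b,(a+b)/2,np.arctan2(-(a-b)[0],(a-b)[1]))
a,b=pt("w3",363,54,.105),pt("w3",350,313,.105);print(a,b,(a+b)/2,np.arctan2(-(a-b)[0],(a-b)[1]))
a,b=pt("w3",370,54,.105),pt("w3",358,313,.105);print(a,b,(a+b)/2,np.arctan2(-(a-b)[0],(a-b)[1]))
go([.6175,-.1815,.12],.026)
```

```text
[ 0.613  -0.1175  0.074 ] [ 0.6172 -0.2445  0.074 ] [ 0.6151 -0.181   0.074 ] 0.03312790140069004
[ 0.6528 -0.0705  0.105 ] [ 0.6598 -0.2898  0.105 ] [ 0.6563 -0.1801  0.105 ] 0.03196557652532396
[ 0.658  -0.0704  0.105 ] [ 0.6673 -0.2897  0.105 ] [ 0.6627 -0.18    0.105 ] 0.0421346144906821
t 8.8 pos [ 0.5935 -0.189   0.2517] q [-0.3488  0.1664  1.7243  0.001   1.2495 -0.3673] F [-0.0225 -0.0849 -0.1702] w 0.997 jaw yaw 0.018210701950879156 xaxis [ 0.0017  0.0003 -1.    ]
shift cm [13.1733  2.3953 -0.7014]
turn [-0.0078 -0.0003 -0.0017]
```

arm_command(
  series=[
    [[-0.014, 0, 0, 0, 1.1, -0.35, 0.42], [0, 0, 0, 2.5, 1.1, -0.35, 0.42], [0, 0, 0, 3.5, 0, 0, 0.42], [0, 0, 0, 3, 0, 0, 0.42], [0, 0, 0, 0.5, 0, 0, 0.42], [0, 0, 0, 0, 0, 0, 0.42]],
  ],
)

```text
time: 9.4
tool_pos: [0.624, -0.1723, 0.1582]
tcp_rot: [1.181, 1.222, -1.167]
wrist_force: [0.4, -0.4, 0.0]
width: 0.42
```

Run:
```python
from h import *
go([.6155,-.181,.073],.032)
```

```text
t 9.4 pos [ 0.624  -0.1723  0.1582] q [-0.3097  0.2781  1.7679  0.0041  1.0851 -0.3574] F [ 0.3619 -0.3566  0.0448] w 0.42 jaw yaw 0.04580643990944924 xaxis [ 0.0111  0.0003 -0.9999]
shift cm [ 8.5053 -0.9819  0.8312]
turn [ 0.0138  0.0002 -0.0111]
```

arm_command(
  series=[
    [[0.013, 0, -0.01, 0, -0.9, 0.85, 0.42], [0, 0, 0, 0, 0, 0, 0.42], [0, 0, 0, 0, 0, 0, 0.42]],
  ],
)

```text
time: 9.7
tool_pos: [0.6174, -0.1811, 0.1623]
tcp_rot: [1.185, 1.22, -1.181]
wrist_force: [0.8, -0.6, -0.2]
width: 0.421
```

Run:
```python
from h import *
go([.6155,-.181,.073],.032)
```

```text
t 9.7 pos [ 0.6174 -0.1811  0.1623] q [-0.3241  0.2702  1.7697 -0.      1.0959 -0.3582] F [ 0.7641 -0.5881 -0.1525] w 0.421 jaw yaw 0.034121317599073074 xaxis [ 0.0055 -0.0019 -1.    ]
shift cm [ 8.9302 -0.2375 -0.0379]
turn [ 0.0021  0.002  -0.0054]
```

arm_command(
  series=[
    [[0, 0.002, -0.005, 1.5, -0.2, 0, 0.42], [0, 0, 0, 1.5, 0, 0, 0.42], [0, 0, 0, 1.5, 0, 0, 0.42], [0, 0, 0, 0, 0, 0, 0.42], [0, 0, 0, 0, 0, 0, 0.42]],
  ],
)

```text
time: 10.2
tool_pos: [0.616, -0.1823, 0.1152]
tcp_rot: [1.186, 1.222, -1.183]
wrist_force: [-0.1, 0.1, 0.2]
width: 0.424
```

Run:
```python
from h import *
go([.6155,-.181,.073],.032)
```

```text
t 10.2 pos [ 0.616  -0.1823  0.1152] q [-0.3266  0.3161  1.8055  0.0003  1.0169 -0.3595] F [-0.1356  0.0599  0.2491] w 0.424 jaw yaw 0.032741686880147024 xaxis [ 0.003  -0.0007 -1.    ]
shift cm [ 4.2184 -0.0554 -0.1324]
turn [ 0.0007  0.0008 -0.003 ]
```

arm_command(
  series=[
    [[0, 0.001, -0.003, 1, -0.05, -0.1, 0.42], [0, 0, 0, 1, 0, 0, 0.42], [0, 0, 0, 1, 0, 0, 0.42], [0, 0, 0, 1, 0, 0, 0.42], [0, 0, 0, 0.2, 0, 0, 0.42], [0, 0, 0, 0, 0, 0, 0.42], [0, 0, 0, 0, 0, 0, 0.42]],
  ],
)

```text
time: 10.9
tool_pos: [0.6174, -0.1817, 0.085]
tcp_rot: [1.185, 1.221, -1.182]
wrist_force: [1.4, -0.0, -0.8]
width: 0.423
```

Run:
```python
from h import *
go([.6155,-.181,.073],.032)
snap("wrist","w4")
```

```text
t 10.9 pos [ 0.6174 -0.1817  0.085 ] q [-0.325   0.3509  1.8221 -0.      0.9646 -0.3592] F [ 1.4388 -0.0002 -0.7911] w 0.423 jaw yaw 0.034266997540262925 xaxis [ 0.0038 -0.0013 -1.    ]
shift cm [ 1.1985 -0.1906 -0.0813]
turn [ 0.0023  0.0014 -0.0037]
```

View pics/w4.png

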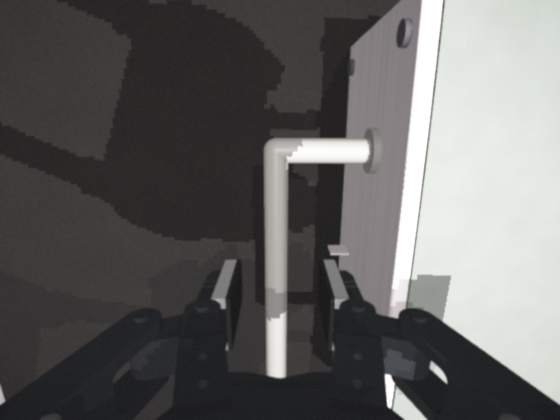

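arm_command(
  series=[
    [[0, 0, -0.003, 0.6, -0.15, 0, 0.42], [0, 0, 0, 0.6, 0, 0, 0.42], [0, 0, 0, 0, 0, 0, 0.2], [0, 0, 0, 0, 0, 0, 0], [0, 0, 0, 0, 0, 0, 0], [0, 0, 0, 0, 0, 0, 0], [0, 0, 0, 0, 0, 0, 0]],
  ],
  newtons=40,
)

```text
time: 11.65
tool_pos: [0.6157, -0.1824, 0.0855]
tcp_rot: [1.18, 1.227, -1.186]
wrist_force: [-2.5, 1.8, 7.7]
width: 0.098
```

Run:
```python
from h import *
go([.6155-.14*np.cos(.032),-.181-.14*np.sin(.032),.073],.032)
```

```text
t 11.65 pos [ 0.6157 -0.1824  0.0855] q [-0.3255  0.3512  1.8206 -0.0029  0.972  -0.3596] F [-2.4894  1.7525  7.6516] w 0.098 jaw yaw 0.03574163394822869 xaxis [-0.0028 -0.0016 -1.    ]
shift cm [  1.2947 -14.007   -0.1906]
turn [0.0037 0.0015 0.0029]
```

arm_command(
  series=[
    [[0, 0, 0, 0, 0, 0, 0.4], [0, 0, 0, 0, 0, 0, 0.42], [0, 0, 0, 0, 0, 0, 0.42]],
  ],
)

```text
time: 11.95
tool_pos: [0.6151, -0.1822, 0.0829]
tcp_rot: [1.18, 1.229, -1.187]
wrist_force: [-2.8, 0.8, 6.9]
width: 0.418
```

arm_command(
  series=[
    [[0, 0, 0, 0.6, 0, 0, 0.42], [0, 0, 0, 0.5, 0, 0, 0.42]],
  ],
)

```text
time: 12.15
tool_pos: [0.6157, -0.1824, 0.0823]
tcp_rot: [1.179, 1.23, -1.186]
wrist_force: [-21.2, 5.8, 34.3]
width: 0.418
```

Run:
```python
from h import *
go([.6155,-.181,.073],.032)
```

```text
t 12.15 pos [ 0.6157 -0.1824  0.0823] q [-0.3256  0.3564  1.8204 -0.0029  0.9696 -0.3607] F [-21.2418   5.7695  34.2808] w 0.418 jaw yaw 0.03676148049820599 xaxis [-0.0053 -0.0007 -1.    ]
shift cm [ 0.9278 -0.0073 -0.1399]
turn [0.0048 0.0005 0.0053]
```

arm_command(
  series=[
    [[0, 0, 0, -1, 0, 0, 0.42], [0, 0, 0, -2, 0, 0, 0.42], [0, 0, 0, -3, 0, 0, 0.42], [0, 0, 0, -2, 0, 0, 0.42], [0, 0, 0.1, 0, -1.5, 0, 0.33], [0, 0, 0.1, 0, -1, 0, 0.33], [0, 0, 0.1, 0, 0, 0, 0.33], [0, 0, 0.1, 0, 0, 0, 0.33], [0, 0, 0.05, 0, 0, 0, 0.33], [0, 0, 0, 0, 0, 0, 0.33]],
  ],
)

```text
time: 13.15
tool_pos: [0.5912, -0.1832, 0.1622]
tcp_rot: [1.371, 0.885, -0.837]
wrist_force: [-0.2, 0.8, 0.1]
width: 0.332
```

```bash
cat >> h.py <<'E'
def Rt(jaw,t): return Rd(jaw)@R.from_rotvec([0,0,t]).as_matrix()
def got(grasp,jaw,t,back=0):
    """put point 3mm ahead of TCP at grasp, retreated 'back' m along tool"""
    Rg=Rt(jaw,t); p=np.array(grasp)-Rg[:,0]*(.003+back)
    s=bot.read_state();R0=R.from_rotvec(s['tcp_rot']).as_matrix()
    print("t",round(s['time'],2),"pos",s['tool_pos'],"tgt",p,"q",s['q'],"F",s['wrist_force'],"w",round(s['width'],3))
    print("shift cm",R0.T@(p-s['tool_pos'])*100,"turn",R.from_matrix(R0.T@Rg).as_rotvec(),"xaxis",R0[:,0])
E
python3 - <<'E'
from h import *
got([.6155,-.181,.070],.032,.45,.06)
E
```

```text
t 13.15 pos [ 0.5912 -0.1832  0.1622] tgt [ 0.5881 -0.1819  0.1267] q [-0.4496  0.019   2.1283  0.3662  0.6116 -0.7467] F [-0.1944  0.7721  0.1099] w 0.332
shift cm [ 3.0411 -1.844  -0.1556] turn [ 0.0046  0.0004 -0.0107] xaxis [ 0.4444  0.0139 -0.8957]
```

arm_command(
  series=[
    [[0, 0, -0.005, 1, -1, -0.15, 0.33], [0, 0, -0.005, 1, -0.8, 0, 0.33], [0, 0, 0, 1, 0, 0, 0.33], [0, 0, 0, 0, 0, 0, 0.33], [0, 0, 0, 0, 0, 0, 0.33]],
  ],
)

```text
time: 13.65
tool_pos: [0.5889, -0.1816, 0.1227]
tcp_rot: [1.366, 0.898, -0.848]
wrist_force: [0.5, -0.5, -0.1]
width: 0.331
```

Run:
```python
from h import *
got([.6155,-.181,.070],.032,.45,.0)
snap("wrist","w5")
```

```text
t 13.65 pos [ 0.5889 -0.1816  0.1227] tgt [ 0.6142 -0.181   0.0727] q [-0.4449  0.0722  2.1531  0.3893  0.5499 -0.7783] F [ 0.4681 -0.4869 -0.1202] w 0.331
shift cm [5.6032 0.1309 0.0301] turn [ 0.0054 -0.0009  0.005 ] xaxis [ 0.4302  0.0146 -0.9026]
```

View pics/w5.png

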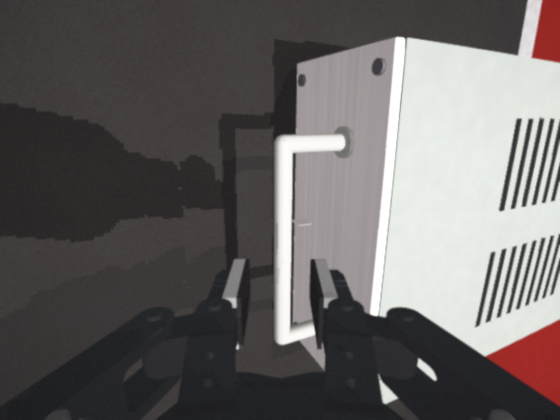

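arm_command(
  series=[
    [[0, 0, 0, 1, 0.1, 0, 0.33], [0, 0, 0, 1, 0, 0, 0.33], [0, 0, 0, 1, 0, 0, 0.33], [0, 0, 0, 1, 0, 0, 0.33], [0, 0, 0, 0, 0, 0, 0.33], [0, 0, 0, 0, 0, 0, 0.33]],
  ],
)

```text
time: 14.3
tool_pos: [0.61, -0.1811, 0.0845]
tcp_rot: [1.365, 0.897, -0.847]
wrist_force: [-0.3, 0.6, 0.6]
width: 0.329
```

Run:
```python
from h import *
got([.6155,-.181,.070],.032,.45,.0)
```

```text
t 14.3 pos [ 0.61   -0.1811  0.0845] tgt [ 0.6142 -0.181   0.0727] q [-0.426   0.1637  2.1373  0.4324  0.4737 -0.8143] F [-0.2584  0.5885  0.6245] w 0.329
shift cm [ 1.2411 -0.1281  0.0057] turn [ 0.0061 -0.0005  0.0039] xaxis [ 0.4312  0.0143 -0.9021]
```

arm_command(
  series=[
    [[0, 0, 0, 0.6, -0.1, 0, 0.33], [0, 0, 0, 0.6, 0, 0, 0.33], [0, 0, 0, 0.4, 0, 0, 0.33], [0, 0, 0, 0, 0, 0, 0.33]],
  ],
)

```text
time: 14.7
tool_pos: [0.6165, -0.1811, 0.0689]
tcp_rot: [1.365, 0.896, -0.846]
wrist_force: [0.1, 0.1, -0.1]
width: 0.335
```

Run:
```python
from h import *
got([.6155,-.181,.070],.032,.45,.0)
```

```text
t 14.7 pos [ 0.6165 -0.1811  0.0689] tgt [ 0.6142 -0.181   0.0727] q [-0.4207  0.1982  2.1328  0.4555  0.444  -0.8359] F [ 0.1082  0.1448 -0.1011] w 0.335
shift cm [-0.4443 -0.0465 -0.0171] turn [0.0061 0.     0.0031] xaxis [ 0.4319  0.0138 -0.9018]
```

No contact; slightly deep by 4 mm. I back off that much and grip.

arm_command(
  series=[
    [[0, 0, 0, -0.4, 0, 0, 0.3], [0, 0, 0, 0, 0, 0, 0.2], [0, 0, 0, 0, 0, 0, 0.1], [0, 0, 0, 0, 0, 0, 0], [0, 0, 0, 0, 0, 0, 0], [0, 0, 0, 0, 0, 0, 0]],
  ],
  newtons=40,
)

```text
time: 15.3
tool_pos: [0.6144, -0.1812, 0.0728]
tcp_rot: [1.365, 0.896, -0.847]
wrist_force: [1.1, -0.5, -1.4]
width: 0.1
```

Run:
```python
from h import *
got([.6155-.14*np.cos(.032),-.181-.14*np.sin(.032),.070],.032,.45,.0)
```

```text
t 15.3 pos [ 0.6144 -0.1812  0.0728] tgt [ 0.4743 -0.1855  0.0727] q [-0.4224  0.1887  2.1351  0.4498  0.4511 -0.8307] F [ 1.1033 -0.5432 -1.4147] w 0.1
shift cm [ -6.0494 -12.643   -0.086 ] turn [0.0058 0.0001 0.0033] xaxis [ 0.4318  0.0137 -0.9019]
```

arm_command(
  series=[
    [[0, 0, 0, -0.04, -0.09, 0, 0], [0, 0, 0, -0.09, -0.18, 0, 0], [0, 0, 0, -0.13, -0.27, 0, 0], [0, 0, 0, -0.17, -0.36, 0, 0], [0, 0, 0, -0.17, -0.36, 0, 0], [0, 0, 0, -0.17, -0.36, 0, 0], [0, 0, 0, -0.17, -0.36, 0, 0], [0, 0, 0, -0.17, -0.36, 0, 0], [0, 0, 0, -0.13, -0.27, 0, 0], [0, 0, 0, -0.09, -0.18, 0, 0]],
  ],
)

```text
time: 16.3
tool_pos: [0.5812, -0.1822, 0.0728]
tcp_rot: [1.366, 0.895, -0.846]
wrist_force: [2.8, 0.6, -2.8]
width: 0.095
```

Run:
```python
from h import *
got([.6155-.14*np.cos(.032),-.181-.14*np.sin(.032),.070],.032,.45,.0)
```

```text
t 16.3 pos [ 0.5812 -0.1822  0.0728] tgt [ 0.4743 -0.1855  0.0727] q [-0.453   0.1365  2.1981  0.481   0.4507 -0.8883] F [ 2.8379  0.6473 -2.8108] w 0.095
shift cm [-4.6224 -9.6509 -0.0666] turn [0.0056 0.0003 0.0024] xaxis [ 0.4326  0.0136 -0.9015]
```

Works well (33 mm). Continue with the same gentle profile.

arm_command(
  series=[
    [[0, 0, 0, -0.09, -0.18, 0, 0], [0, 0, 0, -0.13, -0.27, 0, 0], [0, 0, 0, -0.17, -0.36, 0, 0], [0, 0, 0, -0.17, -0.36, 0, 0], [0, 0, 0, -0.17, -0.36, 0, 0], [0, 0, 0, -0.17, -0.36, 0, 0], [0, 0, 0, -0.17, -0.36, 0, 0], [0, 0, 0, -0.17, -0.36, 0, 0], [0, 0, 0, -0.17, -0.36, 0, 0], [0, 0, 0, -0.17, -0.36, 0, 0]],
  ],
)

```text
time: 17.3
tool_pos: [0.5414, -0.1835, 0.0728]
tcp_rot: [1.366, 0.895, -0.846]
wrist_force: [2.4, 0.5, -2.1]
width: 0.101
```

arm_command(
  series=[
    [[0, 0, 0, -0.17, -0.36, 0, 0], [0, 0, 0, -0.17, -0.36, 0, 0], [0, 0, 0, -0.17, -0.36, 0, 0], [0, 0, 0, -0.17, -0.36, 0, 0], [0, 0, 0, -0.17, -0.36, 0, 0], [0, 0, 0, -0.17, -0.36, 0, 0], [0, 0, 0, -0.17, -0.36, 0, 0], [0, 0, 0, -0.17, -0.36, 0, 0], [0, 0, 0, -0.13, -0.27, 0, 0], [0, 0, 0, -0.09, -0.18, 0, 0]],
  ],
)

```text
time: 18.3
tool_pos: [0.5009, -0.1849, 0.0728]
tcp_rot: [1.366, 0.895, -0.846]
wrist_force: [2.4, 1.0, -2.8]
width: 0.098
```

Run:
```python
from h import *
got([.6155-.14*np.cos(.032),-.181-.14*np.sin(.032),.070],.032,.45,.0)
```

```text
t 18.3 pos [ 0.5009 -0.1849  0.0728] tgt [ 0.4743 -0.1855  0.0727] q [-0.5458  0.0053  2.3412  0.5462  0.4733 -1.0328] F [ 2.4327  0.9918 -2.8142] w 0.098
shift cm [-1.1487 -2.4047 -0.0334] turn [ 0.0055 -0.0002  0.002 ] xaxis [ 0.4329  0.0141 -0.9013]
```

arm_command(
  series=[
    [[0, 0, 0, -0.09, -0.18, 0, 0], [0, 0, 0, -0.13, -0.27, 0, 0], [0, 0, 0, -0.13, -0.27, 0, 0], [0, 0, 0, -0.13, -0.27, 0, 0], [0, 0, 0, -0.13, -0.27, 0, 0], [0, 0, 0, -0.09, -0.18, 0, 0], [0, 0, 0, -0.09, -0.18, 0, 0], [0, 0, 0, -0.06, -0.13, 0, 0], [0, 0, 0, -0.06, -0.13, 0, 0], [0, 0, 0, -0.06, -0.13, 0, 0]],
  ],
)

```text
time: 19.3
tool_pos: [0.4765, -0.1856, 0.0727]
tcp_rot: [1.366, 0.895, -0.846]
wrist_force: [2.7, 0.6, -2.7]
width: 0.102
```

Run:
```python
from h import *
got([.6155-.14*np.cos(.032),-.181-.14*np.sin(.032),.070],.032,.45,.0)
```

```text
t 19.3 pos [ 0.4765 -0.1856  0.0727] tgt [ 0.4743 -0.1855  0.0727] q [-0.5805 -0.0364  2.382   0.5615  0.4874 -1.0775] F [ 2.7008  0.6242 -2.6579] w 0.102
shift cm [-0.0923 -0.2031 -0.0207] turn [ 0.0055 -0.0005  0.0022] xaxis [ 0.4328  0.0143 -0.9014]
```

arm_command(
  series=[
    [[0, 0, 0, -0.05, -0.1, 0, 0], [0, 0, 0, -0.05, -0.1, 0, 0], [0, 0, 0, -0.05, -0.1, 0, 0], [0, 0, 0, -0.05, -0.1, 0, 0]],
  ],
)

```text
time: 19.7
tool_pos: [0.4742, -0.1857, 0.0728]
tcp_rot: [1.37, 0.891, -0.845]
wrist_force: [19.3, 2.5, -18.4]
width: 0.1
```

Run:
```python
from h import *
got([.6155-.14*np.cos(.032),-.181-.14*np.sin(.032),.070],.032,.45,.0)
```

```text
t 19.7 pos [ 0.4742 -0.1857  0.0728] tgt [ 0.4743 -0.1855  0.0727] q [-0.5851 -0.0415  2.388   0.5705  0.4861 -1.0864] F [ 19.3221   2.5231 -18.3556] w 0.1
shift cm [ 0.0129 -0.0034 -0.0206] turn [ 0.0022  0.0002 -0.0014] xaxis [ 0.4361  0.0138 -0.8998]
```

arm_command(
  series=[
    [[0, 0, 0, 0, 0, 0, 0], [0, 0, 0, 0, 0, 0, 0.15], [0, 0, 0, 0, 0, 0, 0.33], [0, 0, 0, 0, 0, 0, 0.33], [0, 0, 0, 0, 0, 0, 0.33]],
  ],
)

```text
time: 20.2
tool_pos: [0.4745, -0.1864, 0.0733]
tcp_rot: [1.369, 0.89, -0.845]
wrist_force: [0.3, 1.3, 0.1]
width: 0.331
```

Run:
```python
from h import *
got([.6155-.14*np.cos(.032),-.181-.14*np.sin(.032),.070],.032,.45,.0)
snap("wrist","w6")
```

```text
t 20.2 pos [ 0.4745 -0.1864  0.0733] tgt [ 0.4743 -0.1855  0.0727] q [-0.5855 -0.0419  2.3874  0.5694  0.4858 -1.0869] F [0.2981 1.3    0.0923] w 0.331
shift cm [ 0.0461 -0.0434 -0.0864] turn [ 0.0035  0.0014 -0.002 ] xaxis [ 0.4366  0.0126 -0.8996]
```

View pics/w6.png

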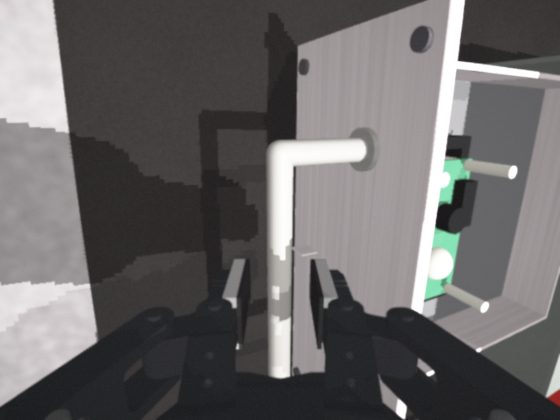

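arm_command(
  series=[
    [[0, 0, 0, -0.7, 0.05, 0, 0.33], [0, 0, 0, -1, 0, 0, 0.33], [0, 0, 0, -1.5, 0, 0, 0.33], [0, 0, 0, -2, 0, 0, 0.33], [0, 0, 0, -2, 0, 0, 0.33], [0, 0, 0, -2.7, 1.3, 0, 0.33], [0, 0, 0, -2.7, 1.3, 0, 0.33], [0, 0, 0, -2.7, 1.3, 0, 0.33], [0, 0, 0, -2.7, 1.3, 0, 0.33], [0, 0, 0, 0, 0, 0, 0.33]],
  ],
)

```text
time: 21.25
tool_pos: [0.4373, -0.1871, 0.2709]
tcp_rot: [1.366, 0.886, -0.85]
wrist_force: [-0.3, -0.8, 0.6]
width: 0.326
```

Run:
```python
from h import *
go(None)
for n in("wrist","top","scene"): snap(n,n+"7")
p=cv2.imread("pics/top7.png")
cv2.imwrite("pics/t7c.png",cv2.resize(p[120:300,90:470],(760,360)))
```

```text
t 21.25 pos [ 0.4373 -0.1871  0.2709] q [-0.6413 -0.3859  2.2447  0.3351  0.9435 -0.8251] F [-0.2874 -0.7821  0.6463] w 0.326 jaw yaw 0.034431959107484596 xaxis [ 0.4362  0.0066 -0.8998]
```

View pics/wrist7.png

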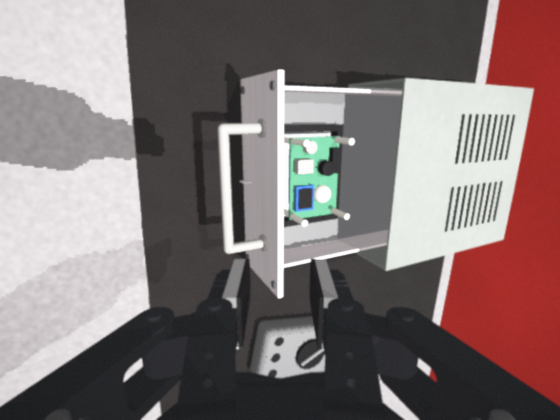

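View pics/t7c.png

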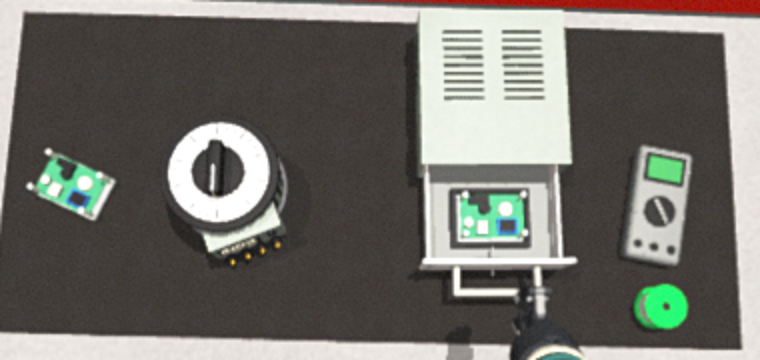

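View pics/scene7.png

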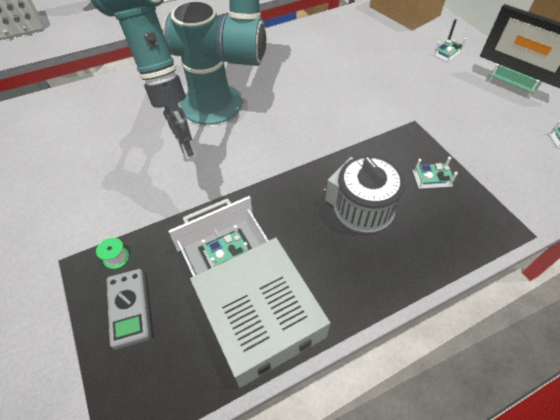

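Run:
```python
from h import *
a,b=pt("wrist7",227,129,.074),pt("wrist7",231,248,.074);print((a+b)/2, "travel",np.hypot(*((a+b)/2-np.array([.6151,-.181,.074]))[:2]))
P,Q=cv2.imread("pics/top0.png").astype(int),cv2.imread("pics/top7.png").astype(int)
d=abs(P-Q).max(2)
for n,(r0,r1,c0,c1) in dict(spare=(190,235,100,150),meter=(190,255,398,440),reel=(260,290,403,438)).items(): print(n,(d[r0:r1,c0:c1]>60).sum())
```

```text
[ 0.4775 -0.1853  0.074 ] travel 0.1377100183223854
spare 0
meter 0
reel 0
```

Run:
```python
from h import *
p=cv2.imread("pics/wrist7.png");cv2.imwrite("pics/w7c.png",cv2.resize(p[110:270,200:330],None,fx=5,fy=3.7,interpolation=cv2.INTER_CUBIC))
for f,cols in(("top0",range(322,352,4)),("top7",range(322,346,4))):
    g=cv2.imread(f"pics/{f}.png").max(2).astype(float)
    r0=212 if f=="top0" else 258
    out=[]
    for c in cols:
        s=g[r0:r0+16,c]-90;s[s<0]=0
        out.append(pt(f,c,r0+(s*np.arange(16)).sum()/s.sum(),.074)[:2])
    print(f,np.array(out))
```

```text
top0 [[ 0.6146 -0.137 ]
 [ 0.615  -0.149 ]
 [ 0.6153 -0.161 ]
 [ 0.6157 -0.173 ]
 [ 0.616  -0.1849]
 [ 0.6163 -0.1969]
 [ 0.6166 -0.2089]
 [ 0.617  -0.2209]]
top7 [[ 0.4751 -0.1375]
 [ 0.4754 -0.1492]
 [ 0.4756 -0.1609]
 [ 0.476  -0.1727]
 [ 0.4763 -0.1844]
 [ 0.4766 -0.1962]]
```

View pics/w7c.png

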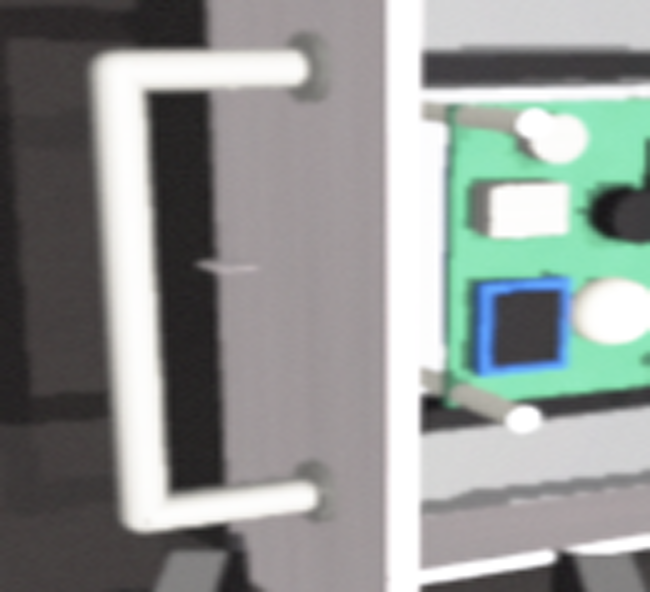

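The same-camera measurement gives 139.7 mm of travel, so the drawer is fully open. The board is seated inside its frame, so I'm handing in.

Run:
```python
from workcell import bot
print(bot.finish_job())
```

```text
the job is handed in; nothing more can be done
None
```

I turned the transformer knob anticlockwise to its zero stop in a single grasp. After that I pulled the test drawer fully open at about 4 cm/s, slowing before its stop, then let go and backed clear. The whole job took about 21 s of the 61 s allowed.

**Last checks:**
- **Knob:** the wrist felt 1.15 N m at the stop. The wrist picture taken right after release shows the pointer on the zero tick. In the final top and scene pictures, by eye, it still points the same way.
- **Drawer:** the top camera gives 139.7 mm of travel and the gripper's own position about 140 mm, with 19 N felt at the stop. A rougher reading from the wrist camera gave 137.7 mm, about the 2 mm calibration error.
- **Board and bystanders:** the board sits level inside its nest frame. The top-camera areas around the spare board, multimeter and solder reel look the same before and after.

**Contact on the way:** on my first straight-down approach to the handle, the gripper pressed on something, most likely the top edge of the test box. The wrist read about 34 N upward and 21 N sideways, roughly 41 N combined. That is at or slightly over the 40 N pressing limit if it all came from one contact. I backed off at once and gripped the handle with the tool tilted about 26° instead, and saw no contact on that approach.

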